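# Dispense one coffee disc and slide it onto the cork coaster

### The arm

A 6-joint arm with a two-finger parallel gripper is mounted at the origin on a cart in front of the work surface, level with it; the furniture and walls round the work are solid. World frame = base frame: x ahead of the robot, y to its left, z up, the work surface at z = 0. Lengths are in mm, angles in rad, forces in N, time in s.
With the tool pointing down it reaches from about 275 to 750 mm from the base axis. Payload 10.2 kg.
Tool frame: the origin (TCP) lies midway between the tips of the shut fingers; the grasp point (between the pads) lies 19 mm behind it; z points along the fingers, x is the direction in which the jaws open and shut, and the axes are right-handed (so a half turn about z gives the same grasp; the last joint's range is limited). The gripper opens to 88 mm and grips with 3 to 60 N. Pads are 18 mm wide; open, the fingers measure 123 mm over their backs; the gripper's body (75 mm by 187 mm) begins 45 mm behind the grasp point.
Start: joints at [0.968, 0.313, 1.498, -0, 1.331, -0.223], TCP at [194.649, 487.589, 238.72] pointing down, gripper open.
Joint ranges: [-2.94, 2.94], [-0.97, 2.17], [0.19, 2.56], [-1.23, 4.37], [0.02, 3.11], [-2.88, 2.88]. Speed limits (rad/s): [2.39, 2.39, 3.01, 3.14, 3.14, 3.14].

### API

Orientations are given as a 3x3 rotation matrix whose columns are the frame's x, y, z axes.
In Python, from bench import r, vision, close_job gives the robot as it stands. The module is installed in compiled form; this text tells all that it offers.
- The arm moves only by the shell command python3 -m inch 'ROWS' [FORCE]. ROWS is JSON, a list of rows, each a list of 3 entries, a list of its own where there are three numbers: the shift along the tool's x, y, z in mm, then the turn about the tool's z in units of 10 degrees (1.0 is 10 degrees), then the opening, from 0 (shut) to 1 (fully open). In form: [[[x, y, z], turn, hand], ...]. A call has 1 to 8 rows; each row shifts and turns the pose as measured when the row begins, along the tool's axes as they then stand; what a row does not reach is not made up. A row lasts 1/8 s, in which the tool goes at most 62.5 mm and 10.7 degrees, less where a joint would pass 70% of its speed; a pose out of reach is approached as far as the arm can. A call is refused whole if a number of a shift passes 62.5 or a number of a turn 1, either way. A call with a gripper value outside its range is refused whole. The fingers move at their own pace and stop on an object; FORCE is the grip in N (left out, the last holds). Time passes only in rows, so rows that do not move let the fingers close. It gives the time, the measured TCP pose, the force and the opening at its end, in the units of the state.
- r.read_state(): the state, without advancing time (a new reading comes with each control period).
- vision.capture(name): name is "scene" or "side" or "wrist"; returns (picture, depth): 400x640x3 uint8, blue, green, red; 400x640 float32, mm along the optical axis (not along the pixel's ray), 0 where there is no reading.
- vision.camera_model(name): a dict with "intrinsics" (3x3 intrinsics, pixels), "camera_from_world" (4x4, takes a point from world to camera coordinates). Camera axes: x right, y down, z forward; pixel columns grow to the right and rows downward; lengths in mm; the calibration is good to about 2 mm. A picture is of the moment at which its call begins: read the wrist's pose just before it. camera_model takes no time and is no camera call; for the wrist camera it gives the pose at the moment of the call.
- close_job(): hands the job in, once; it reports no verdict.
The state is a dict: "time_s": time; "joints": joint angles; "dq": joint speeds; "effort": joint torques, N m; "ee_pos": TCP position; "eef_rot": TCP orientation; "wrist_force": force on the tool from outside, world axes, zero at the start; "wrist_torque": the same for the moment, N m; "gripper_width": opening from 0.0 (shut) to 1.0 (fully open).
Only numpy, scipy, OpenCV 4.12 (cv2) and the standard library are available. Lean on these libraries where they do the work, as an engineer would, in place of code of your own. Each camera call takes 0.05 s, during which the arm holds its last target.

### The job

Get one coffee disc ready for the blue mug: press the red plunger on the dispenser all the way down once, let it spring back up, and leave the other discs inside. Then, with a fingertip, push the disc that came out flat across the counter until it lies wholly on the cork-coloured coaster, without gripping or lifting it. Do not disturb the mugs and the other things around.

Things in the scene. Friction and masses are not known exactly. Their poses are not given: they have to be found in the camera images.
- dispenser: White coffee-disc dispenser, fixed: a magazine 57 x 58 mm, 54 mm high (82 mm wide at its rod guides, 108 mm at its feet), with a housing 30 mm high running 90 mm back from the origin. Origin on the counter under the middle of the magazine; -x points out of the outlet slot at the foot of its front (to the robot, turned up to 0.35 rad), z up. The front face is 28 mm ahead of the origin.
- outlet (a point): Point on the dispenser's centre line, 75 mm ahead of its origin, 8 mm above the counter: when the plunger is pressed fully down, a steel pusher slides the lowest disc out over the counter and its centre ends about here (up to 25 mm further after a quick press). As the plunger rises, the pusher goes back and the next disc drops into place inside.
- plunger (a joint): Downward travel of the dispenser's plunger: 0 up, 0.030 m fully down. A spring returns it to 0 within about a second of letting go. It takes about 3 N to start and 8 N to hold at the bottom (a few N more when pressed quickly).
- plunger_top (a point): Middle of the flat top of the plunger's round red pad (36 mm across, on a black cross bar 28 mm by 82 mm over the magazine); 104 mm above the counter when up, 74 mm when fully down.
- disc0_center (a point): Centre (half-way up) of the lowest coffee disc, which will come out: hard brown disc with a tan lid, 44 mm across, 16 mm thick, 30 g, lying flat; it starts on the counter inside the magazine.
- disc1_center (a point): Centre of the second disc, same kind, stacked on the first in the magazine; it must stay in the dispenser.
- disc2_center (a point): Centre of the third disc, same kind, top of the stack; it must stay in the dispenser.
- cork_coaster: Round cork-coloured (tan) coaster, 100 mm across, only 1.5 mm thick with a shallow bevel 9 mm wide round its edge, fixed to the counter, the blue mug standing behind it; a disc slides up onto it. Origin at its centre on the counter. It lies left or right of the dispenser.
- slate_coaster: Dark grey coaster of the same size and shape, on the other side of the dispenser, the red mug standing behind it; not the one wanted.
- blue_mug: Pale blue mug, 82 x 117 mm over its handle, 91 mm high, standing about 140 mm behind the middle of the cork coaster. Origin at the centre of its underside. Leave alone.
- red_mug: Red enamel mug, 122 x 93 mm over its handle, 86 mm high, standing about 140 mm behind the middle of the slate coaster. Origin at the centre of its underside. Leave alone.
- shaker: Sugar shaker with a steel cap, 70 mm across, 127 mm high, at the back left. Origin at the centre of its underside. Leave alone.
- bottle: Dark green bottle with a red cap, 61 mm across, 267 mm high, at the back left. Origin at the centre of its underside. Leave alone.
- salt: Salt shaker with a grey cap, 44 mm across, 90 mm high, at the back under the ledge. Origin at the centre of its underside. Leave alone.
- tin: Food tin with a light green and white label, 58 mm across, 72 mm high, at the back under the ledge. Origin at the centre of its underside. Leave alone.
- jar: Glass jar with a yellow lid, 60 mm across, 80 mm high, at the back under the ledge. Origin at the centre of its underside. Leave alone.
Things that resemble listed ones, but are neither listed nor needed, are in the scene too. Leave any green, turquoise or yellow look-alike of the part that bears disc2_center alone.

How it is judged (in metres and radians):
On the way, in this order (a step that is already met when the one before it is completed fails the run):
1. the plunger is pressed all the way down (value of joint plunger above 0.0275 m), for 0.05 s.
2. the plunger is back up, one disc lies out in front of the dispenser and the other two are still in it (value of joint plunger below 0.004 m and x of disc0_center in the frame of dispenser below -0.055 m and horizontal distance between each of disc1_center, disc2_center and dispenser below 0.02 m), for 0.1 s.
3. the disc lies wholly on the cork coaster (horizontal distance between disc0_center and cork_coaster below 0.029 m), for 0.1 s.
At the end, for the whole second after the job is handed in: The disc that came out lies flat, lid up and at rest, wholly on the cork coaster (centres within 29 mm); the plunger is up (within 4 mm); the other two discs are in the dispenser (within 20 mm of its axis); the mugs, shakers, bottle, tin and jar are within 20 mm of where they stood (horizontal distance between disc0_center and cork_coaster below 0.029 m and height (world z) of disc0_center between 0.006 and 0.0125 m and angle between disc0_center's own z axis and vertical below 0.1 rad and linear speed of disc0 below 0.02 m/s and value of joint plunger below 0.004 m and horizontal distance between each of disc1_center, disc2_center and dispenser below 0.02 m and distance of each of blue_mug, red_mug, shaker, bottle, salt, tin, jar from where it was at the start of the episode below 0.02 m); the robot touches nothing.
It fails at once if the disc is lifted (centre about 10 mm above where it lies flat) or tipped up (height (world z) of disc0_center above 0.018 m or angle between disc0_center's own z axis and vertical above 0.6 rad).
It fails at once if the disc is gripped: the fingers reach down round it, with the point between the pads over its middle (horizontal distance between the grasp point and disc0_center below 0.012 m and height (world z) of the grasp point below 0.033 m).
It fails at once if a second disc leaves the dispenser (horizontal distance between any of disc1_center, disc2_center and dispenser above 0.03 m).
It fails at once if the plunger is pressed again, more than half-way, after the disc has been pushed away (value of joint plunger above 0.015 m and horizontal distance between disc0_center and dispenser above 0.12 m).
It fails at once if a mug, shaker, the bottle, tin or jar is knocked over or moved more than 40 mm (distance of any of blue_mug, red_mug, shaker, bottle, salt, tin, jar from where it was at the start of the episode above 0.04 m or angle between any of blue_mug, red_mug, shaker, bottle, salt, tin, jar's own z axis and vertical above 0.35 rad).
It also fails if it takes over 58 s, if anything falls off the work surface, if the arm or the gripper's body presses on something with over 40 N, if the wrist force passes 120 N, or if a joint passes its speed limit or range.

## Working session

There is one attempt and no reset: what is moved stays moved. The work goes in short steps, Python scripts to look and compute and a shell command to move; the robot and the scene stay as the last step left them, time stands still between calls to the robot, and variables do not carry over. Pictures are saved under pics/ and viewed, and the job is handed in when it is done.

```bash
mkdir -p pics; cat > h.py <<'E'
import numpy as np, cv2
from bench import r, vision
def cap(n,f):
    m=vision.camera_model(n); p,d=vision.capture(n); cv2.imwrite('pics/'+f+'.png',p); np.savez('pics/'+f+'.npz',p=p,d=d,K=m['intrinsics'],T=m['camera_from_world']); return p,d
def load(f): return np.load('pics/'+f+'.npz')
def world(f,u,v,z=None):
    a=load(f);K=a['K'];T=a['T'];R=T[:3,:3];t=T[:3,3]
    ray=np.linalg.inv(K)@np.array([u,v,1.]); c=-R.T@t; w=R.T@ray
    if z is None:
        dd=a['d'][int(round(v)),int(round(u))]; return c+w*dd
    return c+w*(z-c[2])/w[2]
def pix(f,P):
    a=load(f);q=a['T'][:3,:3]@np.array(P)+a['T'][:3,3];q=a['K']@q;return q[:2]/q[2]
def crop(f,x0,y0,x1,y1,s,o):
    p=load(f)['p'][y0:y1,x0:x1]; cv2.imwrite('pics/'+o+'.png',cv2.resize(p,None,fx=s,fy=s,interpolation=cv2.INTER_CUBIC))
E
python3 - <<'E'
from h import *
s=r.read_state(); print(s['time_s'],s['ee_pos'],s['eef_rot'],s['gripper_width'],s['wrist_force'])
for n in ('scene','side'): cap(n,n+'0')
E
```

```text
0.0 [194.49390017 487.38484742 238.16443325] [[ 3.70702340e-01  9.28751460e-01 -7.07964622e-04]
 [ 9.28750896e-01 -3.70702921e-01 -1.05720235e-03]
 [-1.24432278e-03 -2.65615392e-04 -9.99999191e-01]] 0.9982963223311656 [ 0.39753855 -0.06935302  0.86498691]
```

View pics/scene0.png

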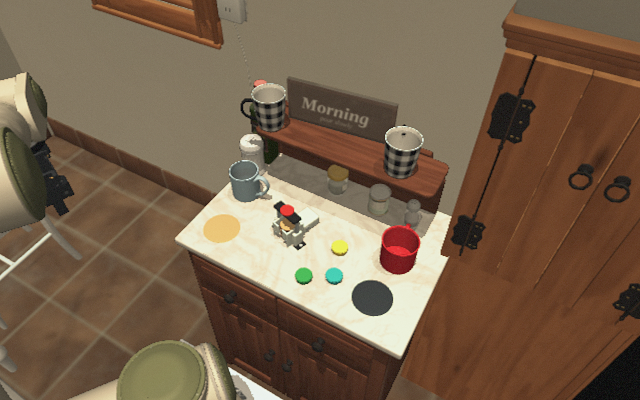

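View pics/side0.png

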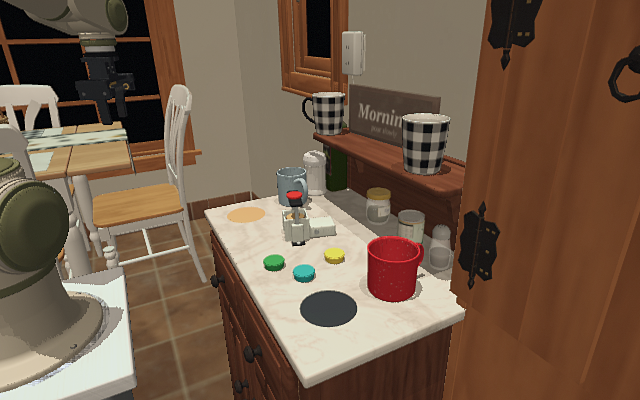

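Scene view: the red plunger pad is at (288,211), the cork coaster at (221,228), the slate at (372,297) and the blue mug at (245,182). Side view: the pad is at (295,196) and the cork at (246,215).

Things that could be mistaken for what I want:
- **Plunger:** the bottle's red cap at scene (260,85) and the red mug at (400,250).
- **Coaster:** the slate at (372,297).
- **Disc:** the loose green (304,275), turquoise (334,275) and yellow (340,247) discs.

I choose the round red pad on the black bar over the white dispenser, and the tan coaster by the blue mug.

```bash
python3 - <<'E'
from h import *
crop('scene0',190,150,350,290,5,'c1'); crop('side0',215,160,345,280,5,'c2')
for f,l in (('scene0',[(288,211),(221,228),(372,297),(245,182),(304,275),(334,275),(340,247)]),('side0',[(295,196),(246,215),(328,308),(273,262),(304,272),(334,255)])):
  for u,v in l: print(f,u,v,world(f,u,v).round())
E
```

```text
scene0 288 211 [514.  97. 103.]
scene0 221 228 [445. 270.   3.]
scene0 372 297 [ 454. -170.    5.]
scene0 245 182 [557. 260.  85.]
scene0 304 275 [422.  -2.  14.]
scene0 334 275 [457. -66.  16.]
scene0 340 247 [538. -39.  18.]
side0 295 196 [512.  88. 105.]
side0 246 215 [446. 266.   1.]
side0 328 308 [ 455. -170.    1.]
side0 273 262 [418.  -8.  16.]
side0 304 272 [457. -70.  16.]
side0 334 255 [537. -44.  17.]
```

View pics/c1.png

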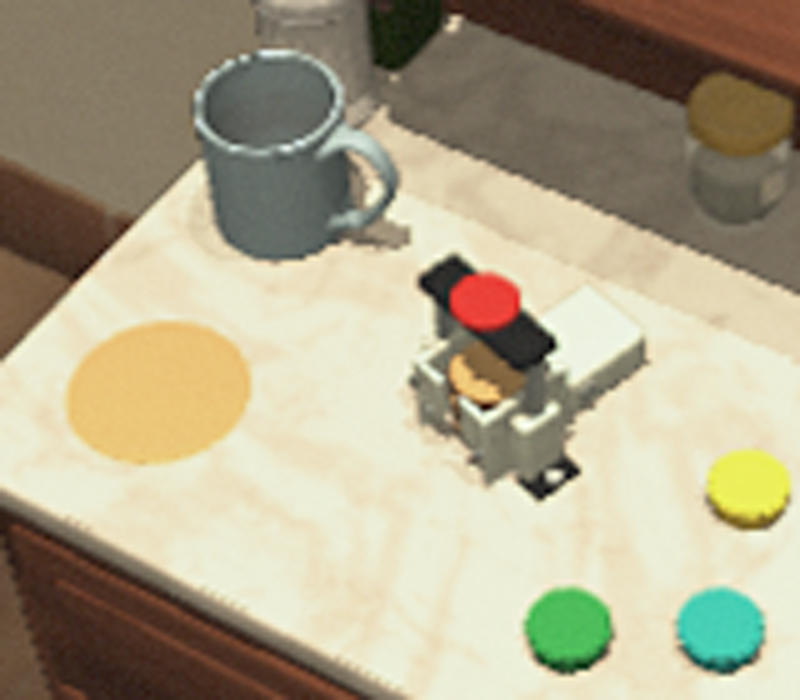

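View pics/c2.png

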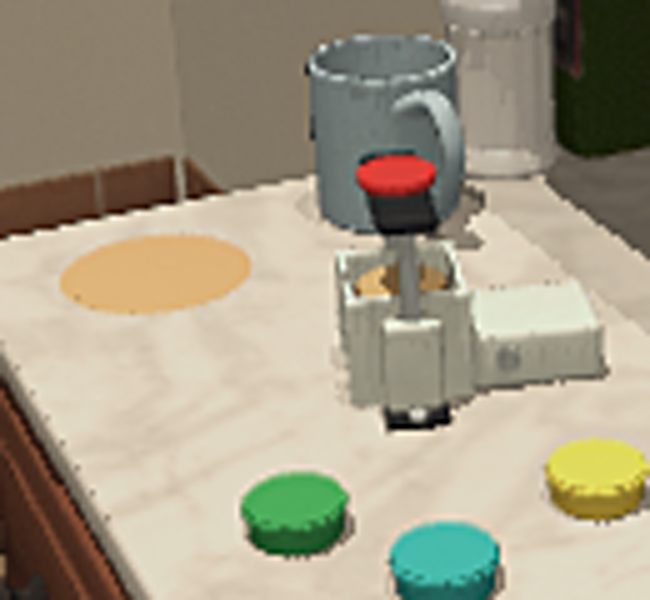

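```bash
python3 - <<'E'
from h import *
print(world('scene0',287,210.2,104),world('side0',294.2,195,104))
print(world('scene0',221.6,228.4,1.5),world('side0',246.2,214.6,1.5))
for f in('scene0','side0'):
  a=load(f); V,U=np.mgrid[150:290,180:350]
  P=np.array([world(f,u,v) for u,v in zip(U.ravel(),V.ravel())]); C=a['p'][150:290,180:350].reshape(-1,3).astype(int)
  near=(abs(P[:,0]-530)<110)&(abs(P[:,1]-95)<75)
  k=near&(C.sum(1)<120)&(P[:,2]>85)&(P[:,2]<108)
  b=P[k][:,:2]; print(f,'bar',k.sum(),b.mean(0)); 
  print(cv2.minAreaRect(b.astype(np.float32)))
  k=near&(P[:,2]>27)&(P[:,2]<34)&(P[:,0]>545); b=P[k][:,:2]; print('housing',k.sum(),b.mean(0),cv2.minAreaRect(b.astype(np.float32)))
  red=near&(C[:,2]>150)&(C[:,1]<70)&(P[:,2]>95); print('red',P[red].mean(0))
  cork=(C[:,2]-C[:,0]>70)&(P[:,2]<8)&(P[:,1]>200);b=P[cork]; print('cork',b.mean(0),cv2.minEnclosingCircle(b[:,:2].astype(np.float32)))
E
```

```text
[513.80712467 100.25326019 104.        ] [514.33663593  96.97313    104.        ]
[445.58375831 268.58196866   1.5       ] [447.50494996 267.96215684   1.5       ]
scene0 bar 46 [509.54261069  98.64696953]
((513.165771484375, 102.72242736816406), (77.66759490966797, 25.273054122924805), 75.25902557373047)
housing 206 [578.04473123  81.08252398] ((577.6072387695312, 82.62872314453125), (52.16752624511719, 49.065486907958984), 67.77410888671875)
red [513.6314626  102.10022387 103.55658365]
cork [446.63855187 270.58411401   0.93227206] ((423.0599365234375, 253.7386932373047), 81.24224853515625)
side0 bar 47 [506.8070575   74.62966617]
((514.9984741210938, 100.17371368408203), (75.86840057373047, 26.90918731689453), 73.31702423095703)
housing 230 [573.30939966  82.01293541] ((573.63623046875, 84.37594604492188), (48.88465118408203, 56.842750549316406), 72.96636199951172)
red [514.76504182 100.50784621 104.1523149 ]
cork [480.29967521 782.44250602 -92.40776947] ((466.50994873046875, 1103.1884765625), 907.7574462890625)
```

```bash
python3 -m inch '[[[-20,40,0],0,0],[[-30,54,0],0,0],[[-30,54,0],0,0],[[-30,54,0],0,0],[[-30,54,0],0,0],[[-30,54,0],0,0],[[-20,40,0],0,0],[[0,0,0],0,0]]' 20
```

```text
time_s: 1.1
ee_pos: [453.9, 173.8, 236.1]
eef_rot: [[0.369, 0.929, -0.004], [0.929, -0.369, -0.002], [-0.003, -0.003, -1.0]]
wrist_force: [-1.1, 0.6, -0.8]
gripper_width: 0.118
```

```bash
python3 -m inch '[[[-23,41,30],0,0],[[-23,41,30],0,0],[[0,0,0],-0.8,0],[[0,0,0],-0.8,0],[[0,0,0],-0.6,0],[[0,0,0],0,0]]'; python3 - <<'E'
from h import *
cap('wrist','w1');cap('scene','s1')
E
```

```text
time_s: 1.85
ee_pos: [511.6, 103.3, 173.1]
eef_rot: [[-0.021, 1.0, -0.007], [1.0, 0.021, -0.0], [-0.0, -0.007, -1.0]]
wrist_force: [-0.9, -0.5, 0.6]
gripper_width: 0.006
```

View pics/w1.png

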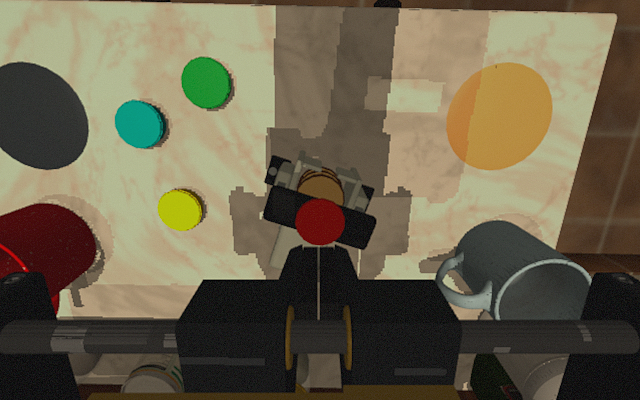

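View pics/s1.png

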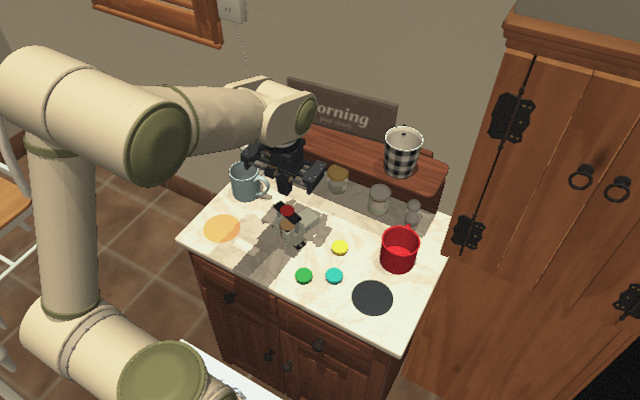

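The wrist view shows the pad at (320,221) below the shut fingertips at (318,250), with the cork coaster at (500,115).

```bash
python3 - <<'E'
from h import *
print(world('w1',320,221,104),world('w1',320,221), world('w1',499.5,115.5,1.5))
for p in [(206,82),(139,124),(181,210)]: print(world('w1',*p,16))
# bar corners near-edge
for p in [(265,187),(377,213),(263,217),(366,249)]: print(p,world('w1',*p,100))
E
```

```text
[516.58688567 104.91949313 104.        ] [516.09901914 104.90137762 105.23531016] [446.45190399 273.48775674   1.5       ]
[422.99216804   3.39051278  16.        ]
[460.32456937 -60.49925926  16.        ]
[542.67248414 -31.1954752   16.        ]
(265, 187) [493.53126028  65.9839269  100.        ]
(377, 213) [511.1328878  145.65927951 100.        ]
(263, 217) [515.96962862  63.91589045 100.        ]
(366, 249) [539.74490053 139.67588085 100.        ]
```

```bash
python3 -m inch '[[[-1,3,25],0,0],[[0,0,25],0,0],[[0,0,10],0,0],[[0,0,8],0,0],[[0,0,8],0,0],[[0,0,8],0,0],[[0,0,8],0,0]]'
```

```text
time_s: 2.82
ee_pos: [514.9, 103.4, 82.6]
eef_rot: [[-0.014, 1.0, -0.002], [1.0, 0.014, -0.001], [-0.001, -0.002, -1.0]]
wrist_force: [-4.5, -0.3, 8.3]
gripper_width: 0.0
```

```bash
python3 -m inch '[[[0,0,5],0,0],[[0,0,5],0,0],[[0,0,3],0,0],[[0,0,2],0,0]]'
```

```text
time_s: 3.32
ee_pos: [515.0, 103.4, 74.3]
eef_rot: [[-0.014, 1.0, -0.001], [1.0, 0.014, -0.003], [-0.003, -0.001, -1.0]]
wrist_force: [-11.3, -2.6, 17.3]
gripper_width: 0.005
```

```bash
python3 -m inch '[[[0,0,2],0,0],[[0,0,1],0,0]]'; python3 - <<'E'
from h import *
cap('scene','s2');cap('side','d2'); crop('side' and 'd2',215,160,345,280,5,'c3')
E
```

```text
time_s: 3.58
ee_pos: [514.9, 103.4, 74.5]
eef_rot: [[-0.014, 1.0, 0.0], [1.0, 0.014, -0.003], [-0.003, 0.0, -1.0]]
wrist_force: [-2.9, -1.2, 5.2]
gripper_width: 0.006
```

View pics/c3.png

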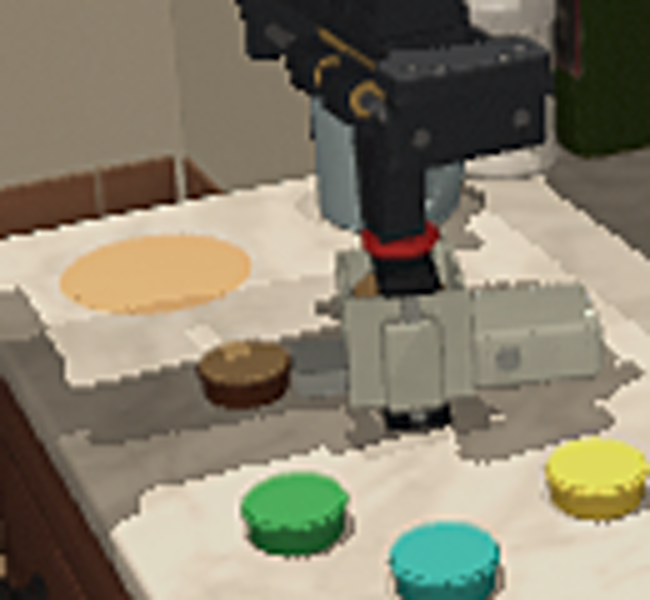

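The side crop shows the disc out at crop (245,360), still in contact with the steel pusher. I'll check that the plunger is fully down.

```bash
python3 - <<'E'
from h import *
print(world('d2',264,232,16), r.read_state()['wrist_force'],r.read_state()['effort'])
for p in [(365,235),(400,247),(437,237)]: print(pix('d2',(514.5,101,74)),world('d2',215+p[0]/5,160+p[1]/5))
E
python3 -m inch '[[[0,0,3],0,0],[[0,0,4],0,0]]'
```

```text
[446.30142219 124.52540803  16.        ] [-5.15456454 -0.67313598  9.08648697] [-7.40868878e-02 -3.93581951e+01 -1.98950171e+01  1.76591543e-01
 -1.27493229e+00  2.33399175e-02]
[294.14572406 206.63209198] [500.76675389 104.12053689  74.90700043]
[294.14572406 206.63209198] [511.98909614  90.7641098   71.69246546]
[294.14572406 206.63209198] [532.75480426  96.22676368  69.90667507]
time_s: 3.92
ee_pos: [515.2, 103.4, 74.0]
eef_rot: [[-0.015, 1.0, 0.002], [1.0, 0.015, -0.004], [-0.004, 0.002, -1.0]]
wrist_force: [-22.5, -1.2, 50.0]
gripper_width: 0.005
```

Asking for more only raises the force to 50 N at z = 74, so the plunger is on its hard stop. Now I'll let it up.

```bash
python3 -m inch '[[[0,0,-8],0,0],[[0,0,-8],0,0],[[0,0,-10],0,0],[[0,0,-12],0,0],[[0,0,-30],0,0],[[0,-20,-40],0,0],[[0,-40,-30],0,0],[[0,0,0],0,0]]'; python3 - <<'E'
from h import *
cap('wrist','w3');cap('scene','s3');cap('side','d3'); crop('d3',215,160,345,280,5,'c4')
E
```

```text
time_s: 4.92
ee_pos: [454.1, 103.3, 219.9]
eef_rot: [[-0.013, 1.0, 0.006], [1.0, 0.013, -0.004], [-0.004, 0.006, -1.0]]
wrist_force: [0.4, 1.1, 0.1]
gripper_width: 0.004
```

View pics/c4.png

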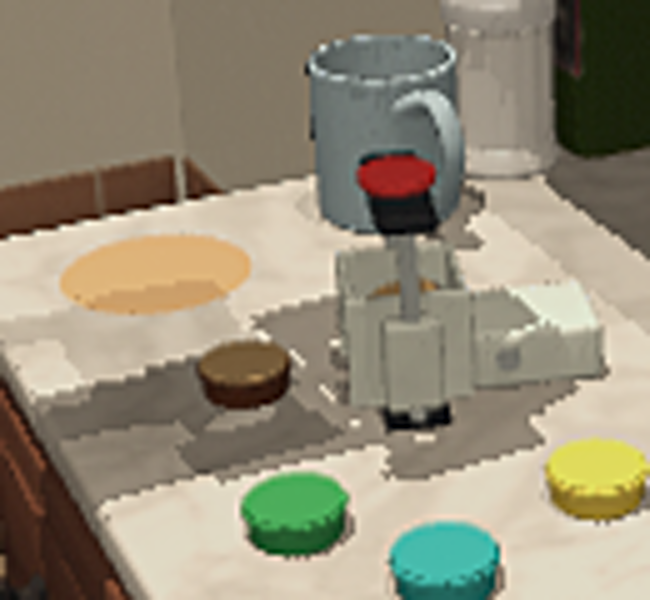

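View pics/w3.png

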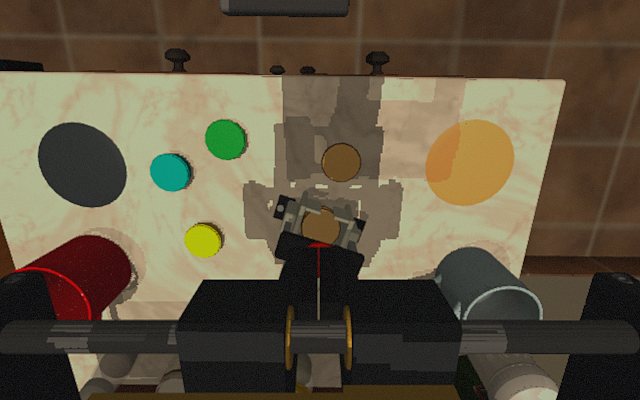

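The plunger is back up (pad at its starting pixel), the pusher has retracted, and the disc lies out at wrist pixel (341,162), with the cork at (470,163).

```bash
python3 - <<'E'
from h import *
print('disc',world('w3',341,162,16),world('d3',264,232.2,16))
print('cork',world('w3',470,162.5,1.5),'red',world('d3',294.2,195.2,104))
crop('s3',200,180,330,280,6,'c5')
E
```

```text
disc [445.82132937 127.27369942  16.        ] [445.96306262 123.58057915  16.        ]
cork [447.31292236 273.95526314   1.5       ] red [513.86088408  95.8893156  104.        ]
```

View pics/c5.png

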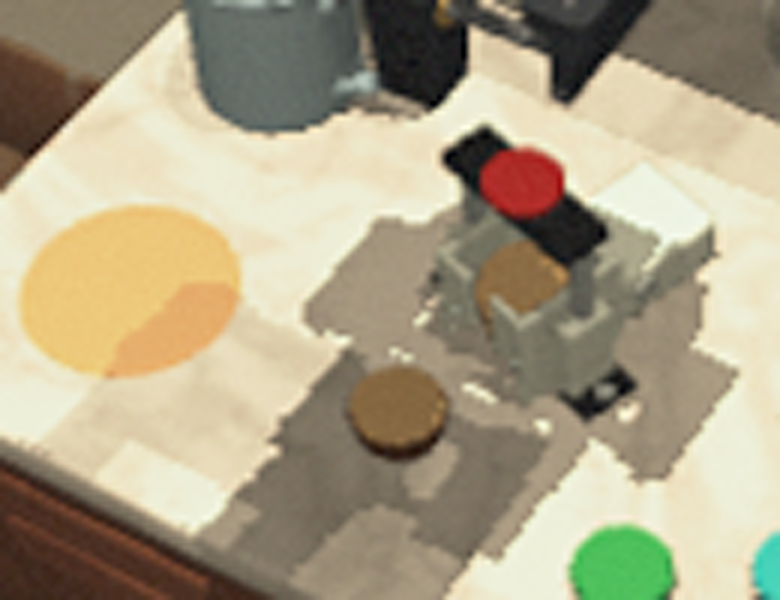

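```bash
python3 -m inch '[[[-19,-5,0],0,0],[[-19,-4,40],0,0],[[0,0,50],0,0],[[0,0,50],0,0],[[0,0,20],0,0],[[0,0,10],0,0],[[0,0,0],0,0]]'
```

```text
time_s: 5.95
ee_pos: [447.9, 62.2, 35.6]
eef_rot: [[-0.011, 1.0, -0.009], [1.0, 0.011, -0.003], [-0.003, -0.009, -1.0]]
wrist_force: [-0.5, -0.3, 0.6]
gripper_width: 0.009
```

```bash
python3 -m inch '[[[0,-2,15],0,0],[[0,0,10],0,0],[[0,0,4],0,0],[[0,0,0],0,0]]'; python3 - <<'E'
from h import *
cap('wrist','w4');cap('side','d4'); crop('d4',215,160,345,280,5,'c6')
E
```

```text
time_s: 6.45
ee_pos: [447.9, 61.9, 7.8]
eef_rot: [[-0.012, 1.0, -0.004], [1.0, 0.011, -0.004], [-0.004, -0.004, -1.0]]
wrist_force: [-0.0, 0.5, -0.1]
gripper_width: 0.002
```

View pics/c6.png

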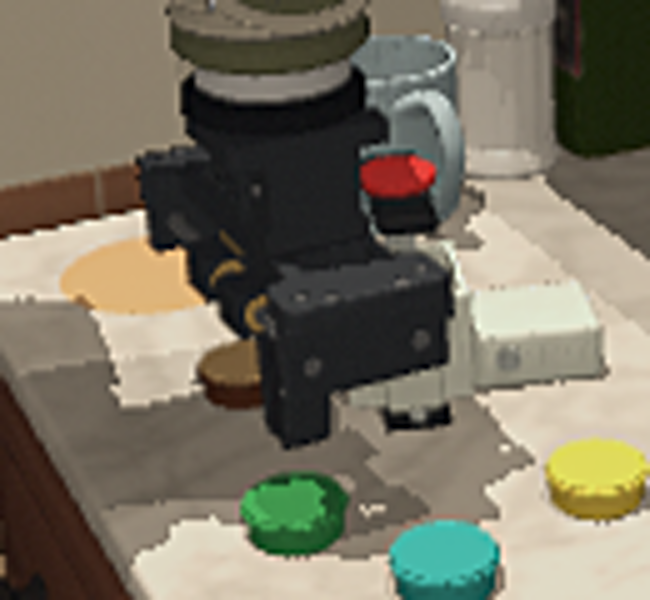

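View pics/w4.png

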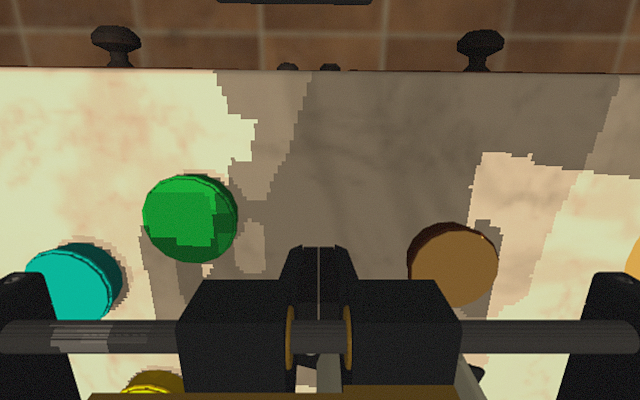

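Wrist view: the fingertip is down at (318,250) with the disc to its right at about (455,263), not touching, and the green disc is clear at (190,220).

```bash
python3 - <<'E'
from h import *
print(world('w4',455,263.5,16), pix('w4',(447.9,61.9,7.8)), world('d4',264,232.2,16))
E
python3 -m inch '[[[10,-2,1],0,0],[[8,0,0],0,0],[[6,0,0],0,0],[[6,0,0],0,0],[[0,0,0],0,0]]'
python3 - <<'E'
from h import *
cap('wrist','w5')
E
```

```text
[443.12817015 126.96663151  16.        ] [317.91630341 262.29476185] [445.96306262 123.58057915  16.        ]
time_s: 7.18
ee_pos: [445.8, 94.4, 7.4]
eef_rot: [[-0.012, 1.0, -0.002], [1.0, 0.012, -0.004], [-0.004, -0.002, -1.0]]
wrist_force: [0.1, 0.4, 0.6]
gripper_width: 0.007
```

View pics/w5.png

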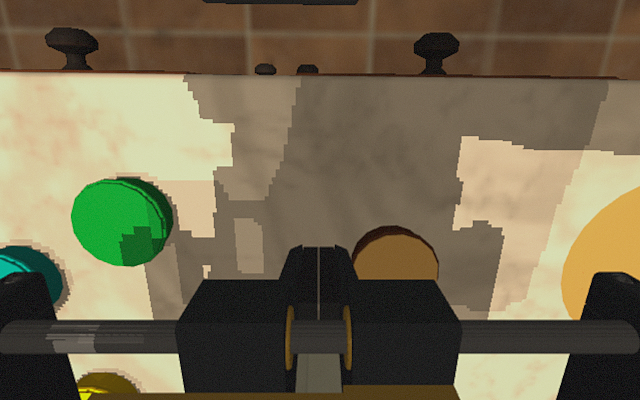

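```bash
python3 - <<'E'
from h import *
print(world('w5',396,231,16)+[22,0,0]); s=r.read_state();print(s['ee_pos'])
for p in [(440,120),(445.8,133)]: print(pix('w5',(*p,16)))
cap('side','d5');cap('scene','s5'); crop('s5',200,180,330,280,6,'c7');crop('d5',215,160,345,280,5,'c8')
E
```

```text
[446.41057016 130.01119638  16.        ]
[445.78172655  94.212425     7.42183601]
[371.97395074 261.07297659]
[398.3660566 272.2439875]
```

View pics/c7.png

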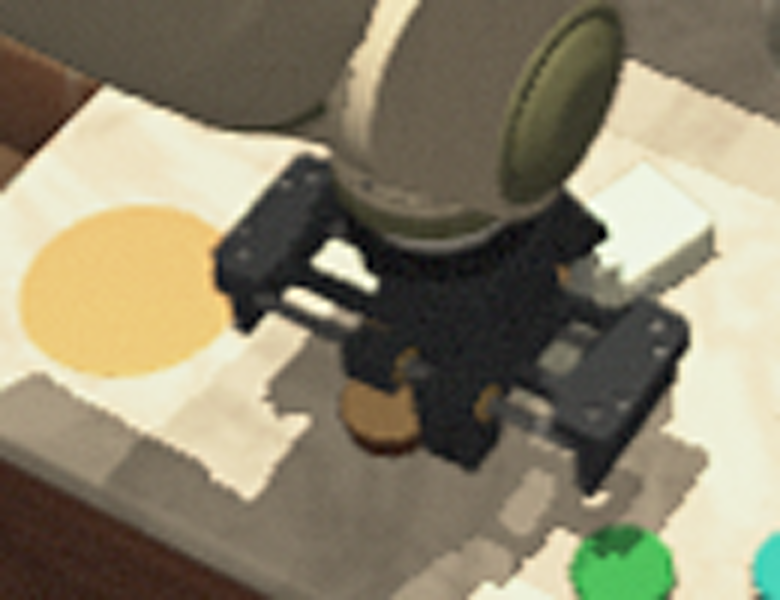

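View pics/c8.png

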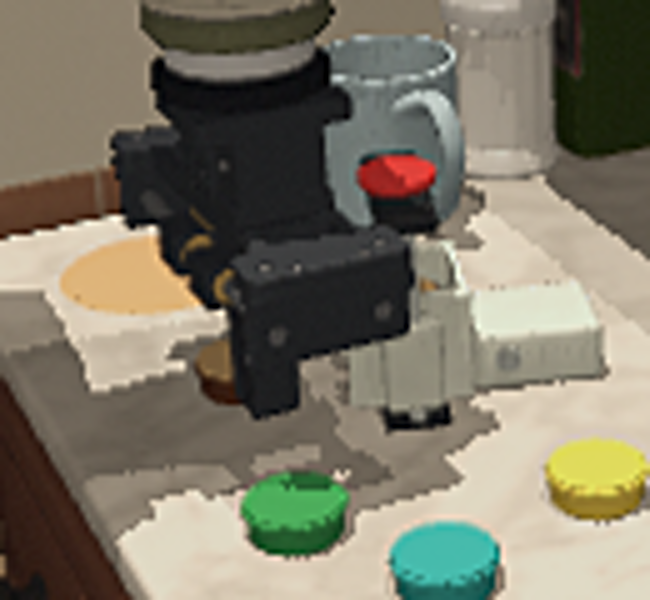

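```bash
python3 -m inch '[[[6,0,0],0,0],[[8,0,0],0,0],[[8,0,0],0,0],[[8,0,0],0,0],[[8,0,0],0,0],[[8,0,0],0,0],[[5,0,0],0,0],[[0,0,0],0,0]]'
python3 - <<'E'
from h import *
cap('wrist','w6'); print(world('w6',396,231,16))
E
```

```text
time_s: 8.32
ee_pos: [445.2, 148.6, 7.2]
eef_rot: [[-0.012, 1.0, -0.002], [1.0, 0.012, -0.004], [-0.004, -0.003, -1.0]]
wrist_force: [-0.6, 0.1, 0.1]
gripper_width: 0.005
[423.76455658 184.16378464  16.        ]
```

View pics/w6.png

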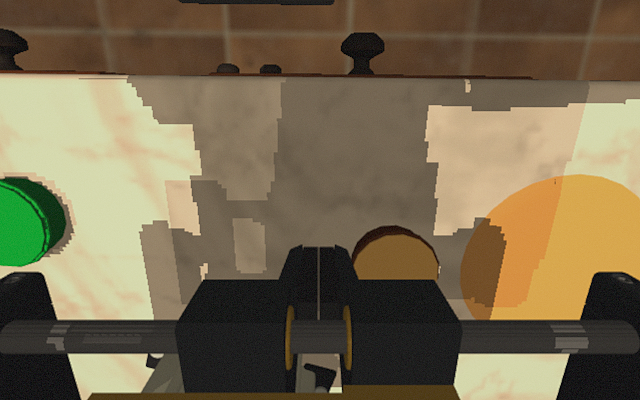

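The disc stays centred against the finger, with its lid spanning columns 353–438, and the cork's edge is at column 460. I'll continue.

```bash
python3 -m inch '[[[8,0.5,0],0,0],[[8,0,0],0,0],[[8,0,0],0,0],[[8,0,0],0,0],[[8,0,0],0,0],[[8,0,0],0,0],[[8,0,0],0,0],[[0,0,0],0,0]]'
python3 - <<'E'
from h import *
cap('wrist','w7'); print(world('w7',396,231,16)); cap('side','d7')
E
```

```text
time_s: 9.38
ee_pos: [445.1, 208.5, 6.9]
eef_rot: [[-0.011, 1.0, -0.002], [1.0, 0.011, -0.004], [-0.004, -0.002, -1.0]]
wrist_force: [0.1, -0.2, -0.2]
gripper_width: 0.003
[423.53571726 243.93149763  16.        ]
```

View pics/w7.png

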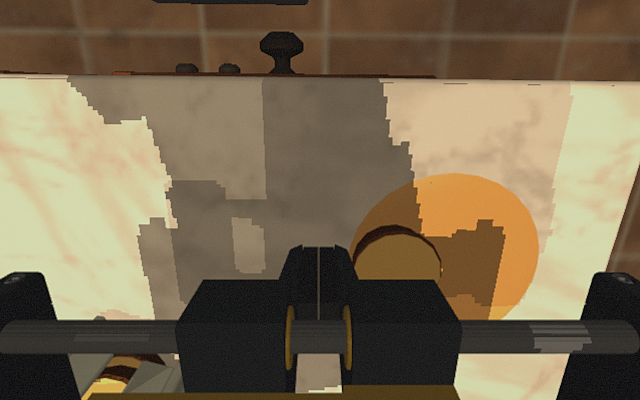

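View pics/d7.png

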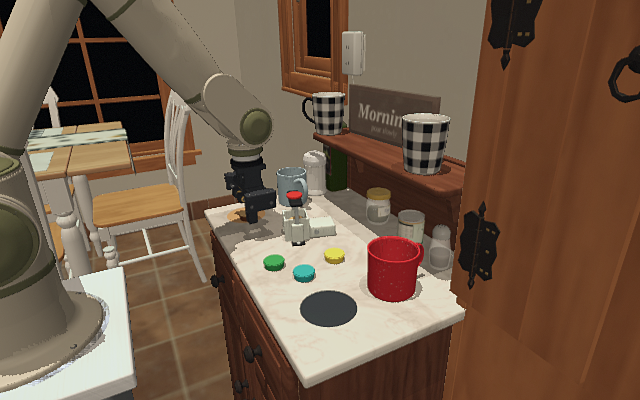

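The disc is on the near part of the cork, which spans columns 355–539. About 28 mm remains.

```bash
python3 - <<'E'
from h import *
print(world('w7',355,262,0),world('w7',539,262,0), world('w7',455,173,0)+[50,0,0])
E
python3 -m inch '[[[7,0,0],0,0],[[7,0,0],0,0],[[7,0,0],0,0],[[4,0,0],0,0],[[0,0,0],0,0]]'
python3 - <<'E'
from h import *
cap('wrist','w8'); print(world('w8',398,231,16))
E
```

```text
[448.45501981 228.03423135   0.        ] [4.47139203e+02 3.24667884e+02 2.84217094e-14] [449.85098168 273.81655508   0.        ]
time_s: 10.1
ee_pos: [444.9, 234.5, 6.8]
eef_rot: [[-0.01, 1.0, -0.003], [1.0, 0.01, -0.004], [-0.004, -0.003, -1.0]]
wrist_force: [0.3, -0.7, 0.2]
gripper_width: 0.004
[423.30727466 270.90424051  16.        ]
```

View pics/w8.png

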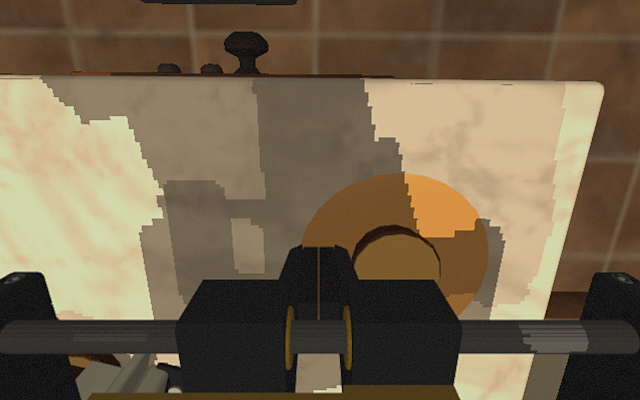

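The disc is near the cork centre. I'll back the finger off, lift and check.

```bash
python3 -m inch '[[[-8,0,0],0,0],[[-8,0,0],0,0],[[0,0,-30],0,0],[[0,0,-60],0,0],[[0,0,-60],0,0],[[-40,0,-40],0,0],[[-40,0,0],0,0],[[0,0,0],0,0]]'
python3 - <<'E'
from h import *
cap('scene','s9');cap('side','d9');cap('wrist','w9'); crop('s9',190,150,350,290,5,'c9')
E
```

```text
time_s: 11.15
ee_pos: [446.0, 131.7, 203.4]
eef_rot: [[-0.007, 1.0, -0.003], [1.0, 0.007, -0.006], [-0.006, -0.003, -1.0]]
wrist_force: [-0.1, -0.3, 0.6]
gripper_width: 0.006
```

View pics/w9.png

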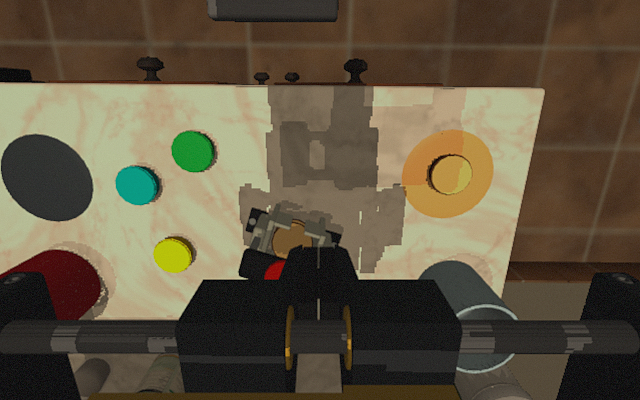

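View pics/d9.png

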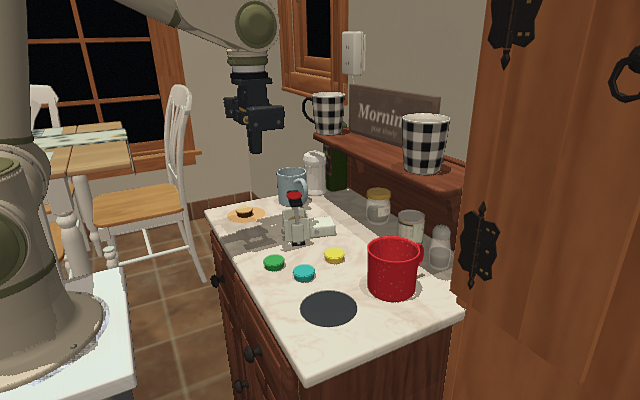

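View pics/c9.png

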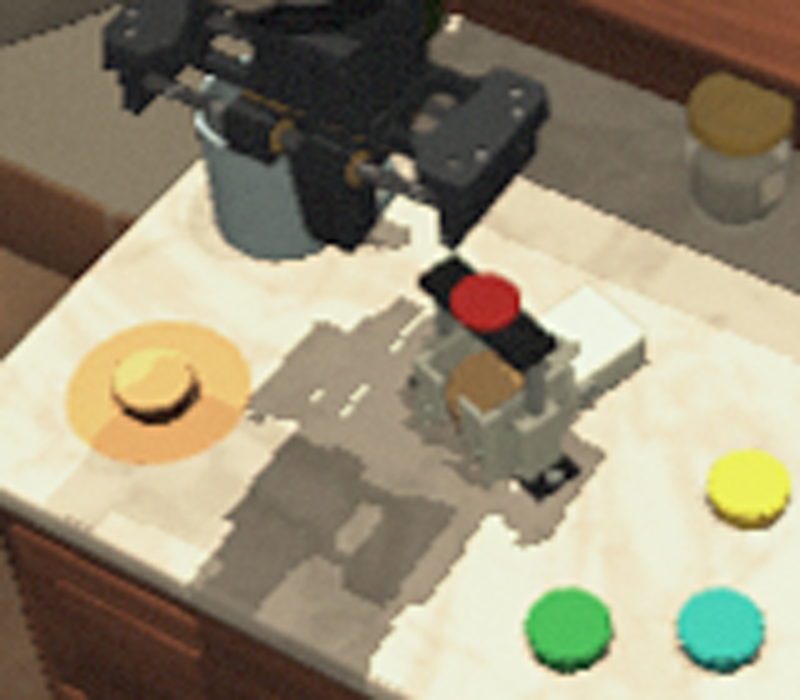

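The disc sits at wrist pixel (451,174) on the cork at (448,174), and scene crop (155,383) on the cork at (158,392). The plunger is up and the mug hasn't moved.

```bash
python3 - <<'E'
from h import *
print('disc',world('w9',451.5,174,17.5),'cork',world('w9',448,173.5,1.5))
print('scene disc',world('s9',190+155/5,150+381/5,17.5),'cork',world('s9',221.6,228.4,1.5))
print('pad z',world('s9',287,210.2))
from bench import close_job
print(close_job())
E
```

```text
disc [443.70047331 271.4107827   17.5       ] cork [446.97096528 274.1622408    1.5       ]
scene disc [441.4795747  264.69579478  17.5       ] cork [445.58375831 268.58196866   1.5       ]
pad z [512.40700636  99.29178992 105.93533206]
the job is handed in; nothing more can be done
None
```

The job is done and handed in after about 11 s. I pressed the plunger once to its hard stop and let it spring back. I then pushed the disc about 145 mm onto the cork coaster with the shut fingertips, without gripping or lifting it.

**Last checks:**
- **Disc:** it lies flat, about 4 mm (wrist camera) to 6 mm (scene camera) from the coaster's centre. The limit is 29 mm.
- **Dispenser:** the plunger pad is back at its starting pixel, reading 106 mm high against the stated 104 mm. A disc still shows in the magazine. I could not see the third disc separately, but only one came out.
- **Surroundings:** the mugs and other things I could see look unmoved by eye; I did not measure them. The gripper was about 200 mm up, touching nothing.

**Disagreements and readings:** the cameras differed by about 3–6 mm sideways, so I judged the disc against the coaster within each camera. The reading at the plunger's bottom stop reached about 50 N on the fingertips, under the 120 N wrist limit.

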